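# Set the stock tags in front of the slide trays

### The arm

A 7-joint arm with a two-finger parallel gripper is mounted at the origin on the work surface. World frame = base frame: x ahead of the robot, y to its left, z up, the work surface at z = 0. Lengths are in m, angles in rad, forces in N, time in s.
With the tool pointing down it reaches from about 0.4 to 0.925 m from the base axis. Payload 4.1 kg.
Tool frame: the origin (TCP) lies midway between the tips of the shut fingers; the grasp point (between the pads) lies 19 mm behind it; z points along the fingers, y is the direction in which the jaws open and shut (so a half turn about z gives the same grasp; the last joint's range is limited). The gripper opens to 85 mm and grips with 20 to 120 N. Pads are 22 mm wide; open, the fingers measure 114 mm over their backs; the gripper's body (76 mm by 85 mm) begins 54 mm behind the grasp point. The pads swing forward as they close: fully open they stand 13 mm farther back than shut.
Start: joints at [1.114, 0.398, 0.045, 1.537, -0.019, 1.207, -0.051], TCP at [0.228, -0.609, 0.231] pointing down, gripper open.
Joint ranges: [-2.82, 2.82], [-0.49, 2.23], [-1.37, 1.46], [0, 2.46], [-1.36, 4.5], [0.23, 2], [-2.94, 2.94]. Speed limits (rad/s): [2.57, 2.57, 3.14, 3.14, 3.14, 3.14, 3.14].

### API

Orientations are given as [roll, pitch, yaw] about the fixed x, y, z axes, in that order (R = Rz(yaw) Ry(pitch) Rx(roll)).
In Python, from bench import manip gives the robot as it stands.
- The arm moves only by the tool apply_moves, never from a script. Its argument "rows" is a list of rows, each a list of 4 numbers: the shift along the tool's x, y, z in mm, then the turn about the tool's z in rad. A call has 1 to 5 rows; each row is the pose to reach, as a shift and turn from the pose measured when the call began, along the tool's axes at that moment; what a row does not reach only later rows make up. A row lasts 1/12 s, in which the tool goes at most 41.7 mm and 7.16 degrees, less where a joint would pass 70% of its speed; a pose out of reach is approached as far as the arm can. A call with a gripper value outside its range is refused whole. "claw" is the opening, from 0 (shut) to 1 (fully open), set as the call begins (left out, the last holds). The fingers move at their own pace and stop on an object; the grip force is fixed at half the most. Time passes only in rows, so rows that repeat a pose let the fingers close. It gives the time, the measured TCP pose, the force and the opening at its end, in the units of the state.
- manip.sense(): the state, without advancing time (a new reading comes with each control period).
- manip.capture(name): name is "scene" or "top" or "wrist"; returns a dict with "img" (420x560x3 uint8, red, green, blue), "K" (3x3 intrinsics, pixels), "R" (3x3) and "t" (3): a world point X has camera coordinates R X + t. Camera axes: x right, y down, z forward; pixel columns grow to the right and rows downward; lengths in m; the calibration is good to about 2 mm. A picture is of the moment at which its call begins. There is no depth.
- manip.job_done(): hands the job in, once; it reports no verdict.
The state is a dict: "time_s": time; "q": joint angles; "qd": joint speeds; "joint_efforts": joint torques, N m; "tool_pos": TCP position; "orientation": TCP orientation; "wrist_force": force on the tool from outside, world axes, zero at the start; "torque": the same for the moment, N m; "width": opening from 0.0 (shut) to 1.0 (fully open).
Only numpy, scipy, OpenCV 4.12 (cv2) and the standard library are available. Lean on these libraries where they do the work, as an engineer would, in place of code of your own. Each camera call takes 0.05 s, during which the arm holds its last target. There are 200 camera calls.

### The job

Each slide tray on the board has a hinged tag standing in front of it: leaning back towards its tray, the tag shows the face with the raised round disc (full); leaning forward towards the robot, it shows the face with the raised bar (empty). Gently push over with a fingertip the tags that are wrong, so that every tray full of slides shows the disc and the empty tray shows the bar, each tag resting fully on its stop. Pinch nothing, and leave the trays and everything else on the board and desk where they are.

Things in the scene. Friction and masses are not known exactly. Their poses are not given: they have to be found in the camera images.
- board: the status board: a plywood sheet 280 x 620 x 8 fixed on the desk. Origin on the desk (underside of the sheet); its x axis points from the tags to the trays (roughly away from the robot), y runs along the row of tags, z up. The sheet reaches from 160 before its origin to 120 beyond it in x, and 310 either way in y. Four bays lie along y, 115 apart, each with a tag in front and a slide tray right behind it
- tag_a_hinge (a point): middle of the hinge pin of tag a, 38 above the desk, 75 before the board's origin in board x; axes parallel to the board's, pin along y. Its bay varies. The tag is a white plate 70 wide, 60 from pin to free edge, 4 thick, 50 g; leaning, its free edge is 34 from the pin horizontally and 50 above it. Its metal holder reaches 44 above the desk
- tag_a (a joint): angle of tag a. 0: on its front stop, leaning 34 degrees from upright towards the robot, face with the raised BAR (54 x 10) up (empty). 0.6: upright. 1.2: on its rear stop, leaning 34 degrees towards the tray, face with the raised round DISC (36 diameter) up (full). Under 1 N moves it; from about 10 degrees past upright it falls on by itself
- tag_b_hinge (a point): middle of the hinge pin of tag b, 38 above the desk, 75 before the board's origin in board x; axes parallel to the board's, pin along y. Its bay varies. The tag is a white plate 70 wide, 60 from pin to free edge, 4 thick, 50 g; leaning, its free edge is 34 from the pin horizontally and 50 above it. Its metal holder reaches 44 above the desk
- tag_b (a joint): angle of tag b. 0: on its front stop, leaning 34 degrees from upright towards the robot, face with the raised BAR (54 x 10) up (empty). 0.6: upright. 1.2: on its rear stop, leaning 34 degrees towards the tray, face with the raised round DISC (36 diameter) up (full). Under 1 N moves it; from about 10 degrees past upright it falls on by itself
- tag_c_hinge (a point): middle of the hinge pin of tag c, 38 above the desk, 75 before the board's origin in board x; axes parallel to the board's, pin along y. Its bay varies. The tag is a white plate 70 wide, 60 from pin to free edge, 4 thick, 50 g; leaning, its free edge is 34 from the pin horizontally and 50 above it. Its metal holder reaches 44 above the desk
- tag_c (a joint): angle of tag c. 0: on its front stop, leaning 34 degrees from upright towards the robot, face with the raised BAR (54 x 10) up (empty). 0.6: upright. 1.2: on its rear stop, leaning 34 degrees towards the tray, face with the raised round DISC (36 diameter) up (full). Under 1 N moves it; from about 10 degrees past upright it falls on by itself
- tag_d_hinge (a point): middle of the hinge pin of tag d, 38 above the desk, 75 before the board's origin in board x; axes parallel to the board's, pin along y. Its bay varies. The tag is a white plate 70 wide, 60 from pin to free edge, 4 thick, 50 g; leaning, its free edge is 34 from the pin horizontally and 50 above it. Its metal holder reaches 44 above the desk
- tag_d (a joint): angle of tag d. 0: on its front stop, leaning 34 degrees from upright towards the robot, face with the raised BAR (54 x 10) up (empty). 0.6: upright. 1.2: on its rear stop, leaning 34 degrees towards the tray, face with the raised round DISC (36 diameter) up (full). Under 1 N moves it; from about 10 degrees past upright it falls on by itself
- tray_full_1: a slide tray FULL of glass slides standing on edge, tops 45 above the desk; wooden, 120 (x) x 90 (y) x 34 high, loose on the board, 450 g. Origin under its centre, x and y about parallel to the board's. It stands right behind one tag, its centre about 115 behind that hinge pin; in which bay varies. To be left where it is
- tray_full_2: a slide tray FULL of glass slides standing on edge, tops 45 above the desk; wooden, 120 (x) x 90 (y) x 34 high, loose on the board, 450 g. Origin under its centre, x and y about parallel to the board's. It stands right behind one tag, its centre about 115 behind that hinge pin; in which bay varies. To be left where it is
- tray_full_3: a slide tray FULL of glass slides standing on edge, tops 45 above the desk; wooden, 120 (x) x 90 (y) x 34 high, loose on the board, 450 g. Origin under its centre, x and y about parallel to the board's. It stands right behind one tag, its centre about 115 behind that hinge pin; in which bay varies. To be left where it is
- tray_empty: the EMPTY slide tray, only the bare white slots inside, rim 42 above the desk; wooden, 120 (x) x 90 (y) x 34 high, loose on the board, 300 g. Origin under its centre, x and y about parallel to the board's. It stands right behind one tag, its centre about 115 behind that hinge pin; in which bay varies. To be left where it is
- slide_stack: a stack of loose glass slides, 26 x 76 x 12, lying on the board in front of the tags; origin under its centre; a bystander, to be left where it is
- pencil: a flat square pencil 100 x 8 x 8, lying on the board in the gap between the two middle trays; origin under its centre; a bystander, to be left where it is
- loupe: a round magnifier, 40 diameter x 36 high, on the board's left end; origin under its centre; a bystander, to be left where it is
- oil_bottle: a small amber bottle, 30 diameter x 62 high, on the board's right end; origin under its centre; a bystander, to be left where it is
- mouse: a computer mouse 105 x 60 x 35 on the desk to the right; origin under its centre; a bystander, to be left where it is
- dish: a white shallow dish, 90 diameter x 16 high, on the desk to the right; origin under its centre; a bystander, to be left where it is
- mug: a white mug, 76 diameter x 85 high, on the desk to the left; origin under its centre; a bystander, to be left where it is

How it is judged:
By the outcome, as a careful person would: the job done as asked, in the order asked, and still so for the second after the job is handed in, with the robot touching nothing.
It also fails if it takes over 58 s, if anything falls off the work surface, if the arm or the gripper's body presses on something with over 40 N, if the wrist force passes 120 N, or if a joint passes its speed limit or range.

## Working session

There is one attempt and no reset: what is moved stays moved. The work goes in short steps, Python scripts to look and compute and a tool call to move; the robot and the scene stay as the last step left them, time stands still between calls to the robot, and variables do not carry over. Pictures are saved under pics/ and viewed, about 8 in all and at most 12, crops included, and the job is handed in when it is done.

Besides the shell and the picture viewer there is one more tool, called after "Emit:" by a JSON object that holds its "method" and its "body". apply_moves: Moves the arm, as the interface text tells. Its arguments: {"type":"object","properties":{"rows":{"type":"array"},"claw":{"type":"number"}},"required":["rows"]}

```bash
mkdir -p pics
cat > h.py <<'E'
from bench import manip
import cv2, numpy as np, pickle
def snap(n,f):
    c=manip.capture(n); cv2.imwrite(f'pics/{f}.png',c['img'][:,:,::-1]); pickle.dump(c,open(f'{f}.pkl','wb')); return c
def ray(c,u,v,z):
    d=c['R'].T@np.linalg.inv(c['K'])@np.array([u,v,1.]); o=-c['R'].T@c['t']; return o+d*(z-o[2])/d[2]
def proj(c,X):
    p=c['K']@(c['R']@np.asarray(X)+c['t']); return p[:2]/p[2]
E
python3 - <<'E'
from h import *
for n in('scene','top'):
    c=snap(n,n+'1'); print(n,-c['R'].T@c['t'])
s=manip.sense(); print(s['tool_pos'],s['orientation'],s['time_s'],s['wrist_force'])
a=cv2.imread('pics/scene1.png');b=cv2.imread('pics/top1.png')
E
```

```text
scene [1.30148951 0.58730983 0.98269717]
top [3.72868831e-01 1.30741668e-03 1.53880709e+00]
[ 0.22743352 -0.60829884  0.23035281] [-3.13980867e+00  1.67580299e-04  3.57905941e-01] 0.1 [-0.4333033   0.02887927  0.2118883 ]
```

View pics/top1.png

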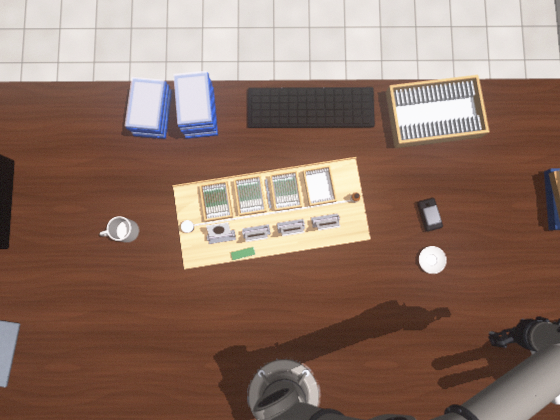

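View pics/scene1.png

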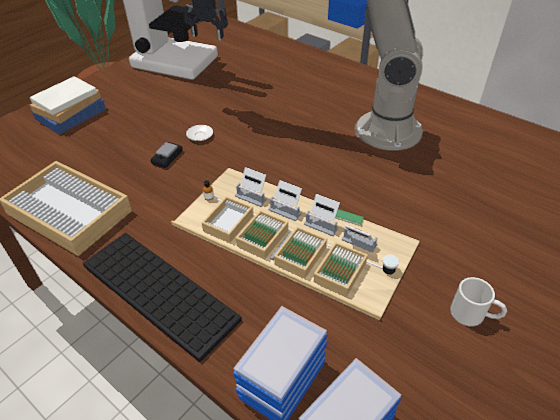

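Run:
```python
from h import *
a=cv2.imread('pics/top1.png')[150:275,165:380]; b=cv2.imread('pics/scene1.png')[160:310,165:425]
a=cv2.resize(a,(516,300),interpolation=3); b=cv2.resize(b,(516,298),interpolation=3)
cv2.imwrite('pics/z.png',np.vstack([a,b]))
c=pickle.load(open('top1.pkl','rb'))
# board corners
for u,v in((173.5,185),(356,158),(369,240),(184,267)): print(ray(c,u,v,.008).round(3))
```

```text
[0.677 0.362 0.008]
[ 0.765 -0.251  0.008]
[ 0.488 -0.287  0.008]
[0.404 0.321 0.008]
```

View pics/z.png

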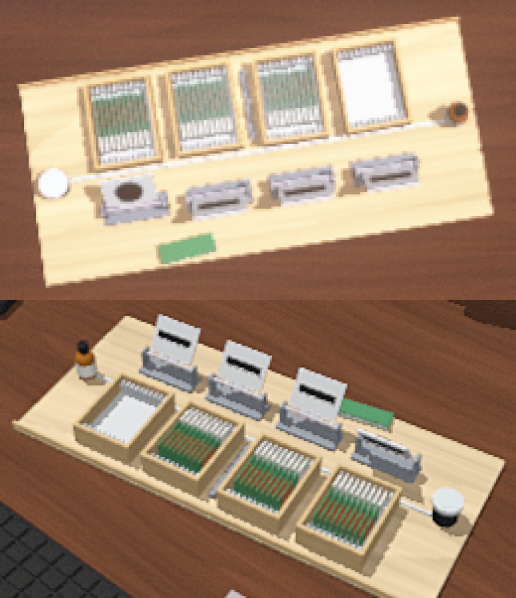

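Run:
```python
from h import *
c=pickle.load(open('top1.pkl','rb'));d=pickle.load(open('scene1.pkl','rb'))
y=.14;X=np.array([np.cos(y),np.sin(y)]);Y=np.array([-X[1],X[0]])
O=np.array([.6033,.039])
im=[c['img'],d['img']]
for k in(57.5,-57.5):
    h=O-.075*X+k/1000*Y; print('hinge',h)
    p=[*(h-.017*X),.066]
    for cc in(c,d):
        u=proj(cc,p); g=cv2.cvtColor(cc['img'],cv2.COLOR_RGB2GRAY); 
        u0,v0=np.round(u).astype(int); w=g[v0-10:v0+11,u0-12:u0+13]
        m=(w<60).astype('uint8'); n,l,s,ce=cv2.connectedComponentsWithStats(m)
        print(u, [(s[i,4],(ce[i]+[u0-12,v0-10]).round(1)) for i in range(1,n)])
    
s=manip.sense()
yaw=s['orientation'][2];T=np.array([[np.cos(yaw),np.sin(yaw)],[np.sin(yaw),-np.cos(yaw)]])
tgt=O-.075*X-.0575*Y-.08*X; print(tgt,T@(tgt-s['tool_pos'][:2])*1000)
```

```text
hinge [0.52101007 0.08547169]
[255.88731418 234.45143671] []
[323.9453545  207.74313811] [(np.int32(46), array([324. , 206.9]))]
hinge [ 0.53705753 -0.02840315]
[291.70205287 229.1479322 ] []
[287.1214345  193.18364448] [(np.int32(1), array([276., 185.])), (np.int32(39), array([287.4, 192.8]))]
[ 0.45784025 -0.0395666 ] [ 415.04107653 -451.97844877]
```

Emit:
{"method": "apply_moves", "body": {"rows": [[28, -30, 0, 0], [56, -61, 0, 0], [84, -91, 0, 0], [112, -122, 0, 0], [140, -152, 0, 0]], "claw": 0}}

```text
time_s: 0.52
tool_pos: [0.3054, -0.4146, 0.2301]
orientation: [-3.139, 0.0, 0.358]
wrist_force: [0.9, 0.5, -0.4]
width: 0.3
```

Emit:
{"method": "apply_moves", "body": {"rows": [[28, -30, 0, 0], [56, -61, 0, 0], [84, -91, 0, 0], [112, -122, 0, 0], [140, -152, 0, 0]]}}

```text
time_s: 0.93
tool_pos: [0.3831, -0.2216, 0.2303]
orientation: [-3.139, 0.001, 0.357]
wrist_force: [1.0, -0.3, -1.0]
width: 0.002
```

Emit:
{"method": "apply_moves", "body": {"rows": [[28, -30, 0, 0.1], [56, -61, 0, 0.21], [84, -91, 0, 0.21], [110, -120, 0, 0.21], [110, -120, 0, 0.21]]}}

```text
time_s: 1.35
tool_pos: [0.4463, -0.0627, 0.2309]
orientation: [-3.136, -0.001, 0.158]
wrist_force: [0.3, -0.3, 0.1]
width: 0.0
```

```bash
cat > where.py <<'E'
from h import *
y=.14;X=np.array([np.cos(y),np.sin(y)]);Y=np.array([-X[1],X[0]]);H=np.array([.6033,.039])-.075*X
s=manip.sense();p=s['tool_pos'];yaw=s['orientation'][2];d=(p[:2]-H)*1000
print('t',s['time_s'],'tcp rel hinge line (board x,y), z mm',(d@X).round(1),(d@Y).round(1),p[2]*1000,'ori',s['orientation'],'F',s['wrist_force'],s['width'])
E
python3 where.py
```

```text
t 1.35 tcp rel hinge line (board x,y), z mm -94.7 -78.8 230.8834032344191 ori [-3.13594200e+00 -1.39791492e-03  1.58187247e-01] F [ 0.27952168 -0.32119158  0.08986139] 0.0003579577886120736
```

Emit:
{"method": "apply_moves", "body": {"rows": [[5, -10, 40, 0.018], [10, -21, 80, 0.018], [10, -21, 120, 0.018], [10, -21, 159, 0.018], [10, -21, 159, 0.018]]}}

```text
time_s: 1.77
tool_pos: [0.4461, -0.039, 0.0655]
orientation: [-3.132, 0.014, 0.142]
wrist_force: [-0.9, -0.9, 0.4]
width: 0.001
```

```bash
python3 where.py; python3 -c "
from h import *
snap('scene','s2');snap('top','t2')
a=cv2.imread('pics/s2.png')[130:310,165:425];b=cv2.imread('pics/t2.png')[150:300,165:380]
cv2.imwrite('pics/z2.png',np.hstack([cv2.resize(a,(400,277)),cv2.resize(b,(397,277))]))"
```

```text
t 1.7667 tcp rel hinge line (board x,y), z mm -91.5 -55.3 65.45342324519864 ori [-3.13163331  0.01390223  0.14176722] F [-0.94856733 -0.86426023  0.41238589] 0.0008135145990894498
```

View pics/z2.png

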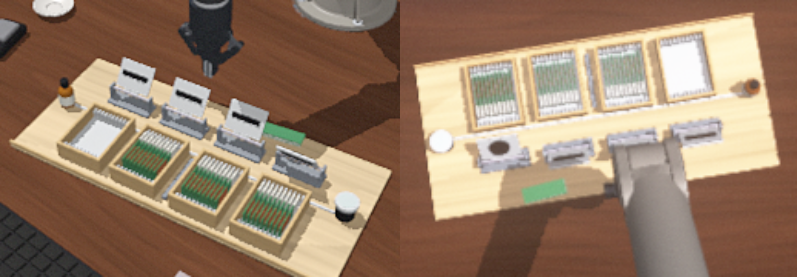

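Emit:
{"method": "apply_moves", "body": {"rows": [[12, 0, -2, 0], [24, 0, -3, 0], [36, 0, -3, 0], [44, 0, -3, 0], [52, 0, -3, 0]]}}

```text
time_s: 2.28
tool_pos: [0.5058, -0.0326, 0.0771]
orientation: [-3.136, -0.002, 0.14]
wrist_force: [-0.1, -0.2, -0.4]
width: 0.0
```

Emit:
{"method": "apply_moves", "body": {"rows": [[7, 0, 0, 0], [14, 0, 0, 0], [21, 0, 0, 0], [28, 0, 0, 0], [35, 0, 0, 0]]}}

```text
time_s: 2.7
tool_pos: [0.5409, -0.0277, 0.0772]
orientation: [-3.136, -0.002, 0.14]
wrist_force: [1.4, -0.7, -0.6]
width: -0.002
```

```bash
python3 where.py
```

```text
t 2.7 tcp rel hinge line (board x,y), z mm 4.0 -57.3 77.17034085912366 ori [-3.13624167e+00 -2.21950145e-03  1.39653766e-01] F [ 1.44086892 -0.70135386 -0.59768646] -0.0018577364678722171
```

Emit:
{"method": "apply_moves", "body": {"rows": [[6, 0, 0, 0], [6, 0, 0, 0], [6, 0, 0, 0], [-10, 0, 0, 0], [-30, 0, 0, 0]]}}

```text
time_s: 3.12
tool_pos: [0.5117, -0.0314, 0.0771]
orientation: [-3.136, -0.003, 0.14]
wrist_force: [-0.2, -0.4, -0.3]
width: 0.002
```

Emit:
{"method": "apply_moves", "body": {"rows": [[-30, 0, 0, 0], [-68, 0, 0, 0], [-70, -38, 0, 0], [-70, -78, 0, 0], [-70, -115, 0, 0]]}}

```text
time_s: 3.53
tool_pos: [0.4251, 0.0728, 0.0777]
orientation: [-3.137, -0.003, 0.137]
wrist_force: [0.6, 0.9, -0.5]
width: 0.006
```

```bash
python3 where.py; python3 -c "
from h import *
snap('scene','s3');snap('top','t3')
a=cv2.imread('pics/s3.png')[130:310,165:425];b=cv2.imread('pics/t3.png')[150:300,165:380]
cv2.imwrite('pics/z3.png',np.hstack([cv2.resize(a,(400,277)),cv2.resize(b,(397,277))]))"
```

```text
t 3.5333 tcp rel hinge line (board x,y), z mm -96.8 58.3 77.67343591417597 ori [-3.13651526 -0.00321399  0.13697169] F [ 0.56400055  0.87645963 -0.47073485] 0.005944100277843009
```

View pics/z3.png

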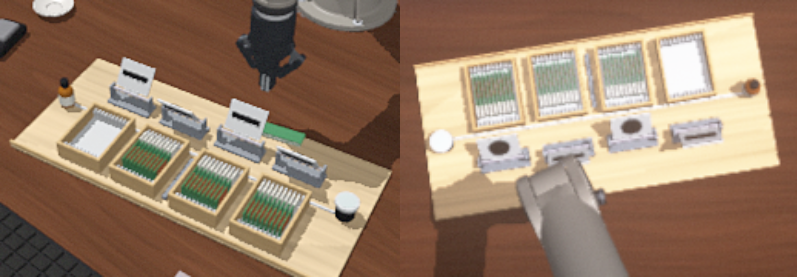

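The middle-right tag now shows its disc (crop px 631,128). The finger stands in front of the middle-left tag, so I repeat the push there.

Emit:
{"method": "apply_moves", "body": {"rows": [[15, 0, 0, 0], [30, 0, 0, 0], [42, 0, 0, 0], [52, 0, 0, 0], [60, 0, 0, 0]]}}

```text
time_s: 4.05
tool_pos: [0.4851, 0.0869, 0.0783]
orientation: [-3.134, -0.004, 0.149]
wrist_force: [-0.5, 0.5, -0.1]
width: 0.001
```

Emit:
{"method": "apply_moves", "body": {"rows": [[8, 0, 0, 0], [16, 0, 0, 0], [24, 0, 0, 0], [31, 0, 0, 0], [38, 0, 0, 0]]}}

```text
time_s: 4.47
tool_pos: [0.5232, 0.0925, 0.0784]
orientation: [-3.134, -0.004, 0.149]
wrist_force: [-0.0, -0.0, 0.0]
width: 0.004
```

```bash
python3 where.py
```

```text
t 4.4667 tcp rel hinge line (board x,y), z mm 3.1 64.2 78.36138316719884 ori [-3.13364911 -0.00371837  0.14922578] F [-0.02485631 -0.0096595   0.00288729] 0.0035820342075937777
```

Emit:
{"method": "apply_moves", "body": {"rows": [[7, 0, 0, 0], [7, 0, 0, 0], [7, 0, 0, 0], [-10, 0, 0, 0], [-30, 0, 0, 0]]}}

```text
time_s: 4.88
tool_pos: [0.4938, 0.0884, 0.0783]
orientation: [-3.133, -0.005, 0.149]
wrist_force: [-0.3, 0.3, -0.4]
width: -0.0
```

Emit:
{"method": "apply_moves", "body": {"rows": [[-35, 0, 0, 0], [-70, 0, 0, 0], [-70, 0, -40, 0], [-70, 0, -80, 0], [-70, 0, -120, 0]]}}

```text
time_s: 5.3
tool_pos: [0.4213, 0.0764, 0.1982]
orientation: [-3.134, -0.001, 0.15]
wrist_force: [1.7, -0.5, -0.3]
width: 0.0
```

Emit:
{"method": "apply_moves", "body": {"rows": [[0, 38, 0, 0], [-5, 78, 0, 0], [-10, 118, 0, 0], [-15, 158, 0, 0], [-20, 198, 0, 0]]}}

```text
time_s: 5.72
tool_pos: [0.4302, -0.124, 0.1969]
orientation: [-3.134, -0.001, 0.15]
wrist_force: [0.6, -0.4, -0.7]
width: 0.002
```

Emit:
{"method": "apply_moves", "body": {"rows": [[0, 38, 0, 0], [0, 78, 0, 0], [0, 118, 0, 0], [0, 118, 0, 0], [0, 118, 0, 0]]}}

```text
time_s: 6.13
tool_pos: [0.4469, -0.2428, 0.1956]
orientation: [-3.134, -0.0, 0.145]
wrist_force: [-0.6, 1.2, -0.2]
width: -0.002
```

```bash
python3 where.py; python3 -c "
from h import *
c=snap('scene','s4');t=snap('top','t4')
for n,k in(('s4','scene1'),('t4','top1')):
    a=cv2.imread(f'pics/{n}.png').astype(int);b=cv2.imread(f'pics/{k}.png').astype(int)
    m=(abs(a-b).max(2)>40).astype('uint8'); N,l,s,ce=cv2.connectedComponentsWithStats(m); print(n,[(s[i,4],ce[i].round()) for i in range(1,N) if s[i,4]>15])
a=cv2.imread('pics/s4.png')[160:310,165:425];b=cv2.imread('pics/t4.png')[150:275,165:380]
cv2.imwrite('pics/z4.png',np.vstack([cv2.resize(b,(516,300),interpolation=3),cv2.resize(a,(516,298),interpolation=3)]))"
```

```text
t 6.1333 tcp rel hinge line (board x,y), z mm -119.2 -257.2 195.57788612037353 ori [-3.13369795e+00 -1.41899193e-04  1.45178275e-01] F [-0.59582995  1.16191215 -0.21424292] -0.002047092074668581
s4 [(np.int32(2606), array([234.,  33.])), (np.int32(594), array([378.,  33.])), (np.int32(400), array([415.,  16.])), (np.int32(61), array([194.,  30.])), (np.int32(411), array([420.,  70.])), (np.int32(304), array([393.,  69.])), (np.int32(7502), array([344., 169.])), (np.int32(204), array([379., 141.])), (np.int32(31), array([436., 138.])), (np.int32(40), array([340., 229.]))]
t4 [(np.int32(113), array([290., 217.])), (np.int32(87), array([275., 219.])), (np.int32(8725), array([383., 324.])), (np.int32(90), array([254., 223.])), (np.int32(74), array([239., 225.])), (np.int32(229), array([369., 241.])), (np.int32(919), array([287., 244.])), (np.int32(147), array([251., 237.])), (np.int32(22), array([282., 270.])), (np.int32(45), array([270., 277.])), (np.int32(91), array([232., 312.])), (np.int32(162), array([233., 322.])), (np.int32(315), array([344., 331.])), (np.int32(395), array([520., 327.])), (np.int32(892), array([545., 344.])), (np.int32(22), array([328., 339.])), (np.int32(23), array([507., 340.])), (np.int32(18), array([209., 349.])), (np.int32(1074), array([279., 360.])), (np.int32(75), array([210., 365.])), (np.int32(49), array([233., 363.])), (np.int32(79), array([178., 367.])), (np.int32(3084), array([511., 398.])), (np.int32(16), array([202., 382.])), (np.int32(197), array([285., 395.])), (np.int32(21), array([556., 395.])), (np.int32(39), array([257., 406.])), (np.int32(184), array([319., 413.])), (np.int32(64), array([260., 413.])), (np.int32(36), array([238., 416.])), (np.int32(42), array([442., 418.]))]
```

View pics/z4.png

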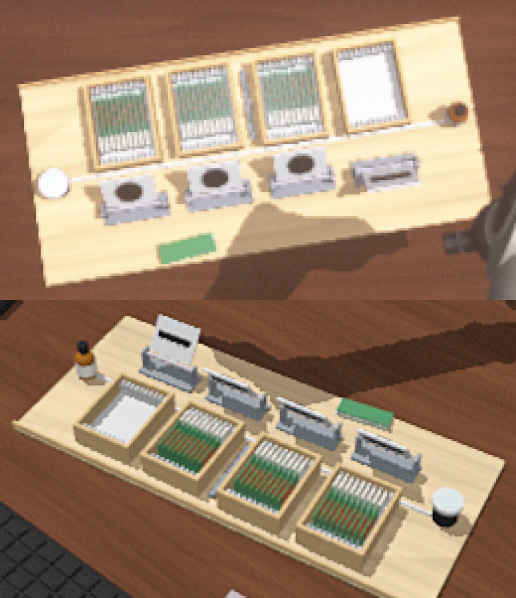

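```bash
python3 -c "
from bench import manip
print(manip.job_done())"
```

```text
the job is handed in; nothing more can be done
None
```

The two wrong tags, both middle bays and both behind full trays, now show the disc. I pushed them over from the robot side with the shut fingertips. The left bay's tag (full, disc) and the right bay's tag (empty, bar) were already right, so I left them alone.

- **Tags:** the last top and scene pictures show disc, disc, disc and bar from left to right. The two pushed tags lean the same way as the left one that was already correct. I judged that they rest fully on their stops by eye, not by measuring the angle.
- **Surroundings:** by eye, the trays, slide stack, loupe and bottle look unmoved. I compared before and after pictures of the whole scene. The changes on the board were at the two tags and the arm's shadow. I did not trace every other changed patch, which are mostly where the arm and its shadow are.
- **Forces and time:** wrist force readings at the end of each move stayed under about 2 N. I handed in at about 6 s, with the arm clear of everything. No check failed or disagreed.

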